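# Clamp a circuit board in an indexed board holder

## Robot

A 7-joint arm with a two-finger parallel gripper is mounted at the origin on a cart in front of the work surface, level with it; the furniture and walls round the work are solid. World frame = base frame: x ahead of the robot, y to its left, z up, the work surface at z = 0. Lengths are in m, angles in rad, forces in N, time in s.
With the tool pointing down it reaches from about 0.4 to 0.9 m from the base axis. Payload 5.6 kg.
Tool frame: the origin (TCP) lies between the finger pads; the fingertips stand 19 mm ahead of it and the grasp point (between the pads) is the TCP; z points along the fingers, y is the line along which they close (so a half turn about z gives the same grasp; the last joint's range is limited). The gripper opens to 92 mm and grips with 3 to 60 N. Pads are 20 mm wide; open, the fingers measure 128 mm over their backs; the gripper's body (75 mm by 189 mm) begins 69 mm behind the grasp point.
Start: joints at [-1.367, 0.468, -0.012, 1.603, 0.006, 1.071, -0.056], TCP at [0.159, 0.63, 0.234] pointing down, gripper open.
Joint ranges: [-2.53, 2.53], [-0.31, 2.02], [-1.57, 1.55], [0.28, 2.44], [-1.29, 4.43], [0.15, 1.84], [-2.92, 2.92]. Speed limits (rad/s): [2.57, 2.57, 3.14, 3.14, 3.14, 3.14, 3.14].

## Interface

Orientations are given as a unit quaternion [w, x, y, z].
In Python, from cell import r, imaging, job, look_for, cut_out, landmark_of gives the robot as it stands.
- The arm moves only by the tool play_rows, never from a script. Its argument "increments" is a list of rows, each an object of numbers: "x", "y", "z": the shift along the tool's x, y, z in cm; "wx", "wy", "wz": the turn, a rotation vector about the tool's x, y, z in rad. A call has 1 to 5 rows; each row is the pose to reach, as a shift and turn from the pose commanded when the call began, along the tool's axes at that moment; what a row does not reach only later rows make up. A row lasts 1/10 s, in which the tool goes at most 50 mm and 8.59 degrees, less where a joint would pass 70% of its speed; a pose out of reach is approached as far as the arm can. A call with a gripper value outside its range is refused whole. "hand" is the gripper's target within -1 to 1 (shut at 1, half-way at 0, fully open at -1), set as the call begins (left out, the last holds). The fingers move at their own pace and stop on an object; the grip force is fixed at half the most. Time passes only in rows, so rows that repeat a pose let the fingers close. It gives the time, the measured TCP pose, the force, the opening and the grip force at its end, in the units of the state.
- r.sense(): the state, without advancing time (a new reading comes with each control period).
- imaging.read_camera(name): name is "side" or "top" or "wrist"; returns the picture (420x560x3 uint8, red, green, blue); there is no depth.
- imaging.camera_info(name): a dict with "fx", "fy", "cx", "cy" (pixels), "world_from_camera" (4x4, takes a point from camera to world coordinates). Camera axes: x right, y up, looking along -z (the intrinsics and any distortion apply to the point x, -y, -z); pixel columns grow to the right and rows downward; lengths in m; the calibration is good to about 2 mm. A picture is of the moment at which its call begins: read the wrist's pose just before it. camera_info takes no time and is no camera call; for the wrist camera it gives the pose at the moment of the call.
- job.finish_job(): hands the job in; it is judged then, once.
Trained networks look in the newest picture that a camera, given by its name, has taken for a name from the list of things; names that differ only in an ending like _2 or _b are one class to them, and where a whole thing is asked for, a point or a joint stands for the part that bears it (a point fixed in the world has none). Each returns a list of dicts, best first, with "confidence" (0 to 1); they miss things now and then, are a little off and sometimes report something else, mostly with a low value. They report only what shows in the picture. A call takes as long as a camera call.
- look_for(name, camera): "uv" ([column, row] in pixels, amid what is visible of it).
- cut_out(name, camera): "pixels" (420x560 bool, what is visible of it) and "uv" ([column, row] in pixels, amid what is visible of it).
- landmark_of(name, camera): "uv" ([column, row] in pixels: a listed point, or the origin of a listed thing).
The state is a dict: "clock": time; "joints": joint angles; "qvel": joint speeds; "joint_torque": joint torques, N m; "ee_pos": TCP position; "orientation": TCP orientation; "contact_force": force on the tool from outside, world axes, zero at the start; "wrist_torque": the same for the moment, N m; "gripper_width": opening from 0.0 (shut) to 1.0 (fully open); "grasp_force": force on a finger pad.
Only numpy, scipy, OpenCV 4.12 (cv2) and the standard library are available. Lean on these libraries where they do the work, as an engineer would, in place of code of your own. Each camera call takes 0.05 s, during which the arm holds its last target. There are 200 camera calls.

## Task

Clamp the small green circuit board for rework: lay it, component side up, flat into the nest of the board holder and let go of it. Then pull up the red plunger knob, slide the jaw toward the board past the first hole of the index strip to the second, and let the spring snap the pin fully home there, so that the sprung pad holds the board against the end wall. Feel for the hole without forcing the jaw, the pin or the board, let go of the knob at the end, and leave the other things on the table where they are.

Things in the scene. Friction and masses are not known exactly. Their poses are not given: they have to be found in the camera images.
- board: small green circuit board, 60 x 85 mm, 60 to 105 g, lying component side up. Origin at the middle of its outline, 2 mm below the board's underside; x along its 60 mm, y along its 85 mm, z up. The bare board is 2 mm thick (2 to 4 mm above the origin), its tallest part reaches 22 mm
- relay (a point): middle of the blue block-shaped relay on the small board, the place to grip it: 16 mm along board x, 20 mm along board y, 4 to 20 mm above the board's origin; lies at board x = 9, y = -1, z = 12 mm. Close the fingers along board x; there the sides are free, but heat-sink fins begin 14 mm from its middle toward board +y
- holder: board holder, fixed: grey base plate 136 x 290 x 12 mm. Origin at the centre of its underside on the table, z up; y is the slide direction, with the aluminium nest at +y and the blue sliding jaw at -y. The board goes into the nest flat, component side up, its 85 mm along y, either way round
- nest (a point): centre of the board's place in the nest, holder (12, 43, 34) mm, on top of the two support bars (holder y 12 to 85 mm). The end wall's inner face is 42 mm ahead of it (+y); two cheeks beside the wall, 67 mm apart and 25 mm long, guide the board's 60 mm width. Wall top is 16 mm and cheek top 10 mm above it. A seated board's origin lies 2 mm under this point
- hole2 (a point): nominal place of the second hole of the steel index strip, in its top face, holder (-50, -42.5, 20) mm. Going +y the strip has a long loading slot, where the pin starts, then round 8 mm holes 20 mm apart. The strip was clamped by hand in slotted screws: all holes really lie up to 6 mm nearer or further along y, shifted together by an unknown amount
- knob (a point): middle of the plunger's red round knob, 25 mm diameter, 26 mm high, axis vertical, on the jaw; 81 mm above the table when down. Nothing else on the holder is higher than 65 mm. Pulled straight up it lifts the pin out of the strip; the spring pulls with 5 N at the start and 10 N at the upper stop
- plunger (a joint): lift of knob and pin, 0 (down, fully home) to 0.011 m (upper stop), sprung down. 0 in a hole or in the slot; the pin is clear of the strip above 0.0065 and stays at about 0.0065 while it stands on the strip between holes
- jaw (a joint): position of the jaw, 0 (outermost) to 0.070 m, growing toward the nest; knob and pin go with it, at holder x = -50 mm, y = -91.5 mm + jaw. Starts at 0.003 to 0.010 with the pin in the loading slot. Drag 1 to 2 N, about 2 N more with the pin on the strip. First hole (for longer boards, leaves this one loose) at 0.029, second (for this board) at 0.049, third at 0.069, each +-0.006
- lock_pin: the plunger's steel pin, 6.5 mm thick with a flat end and 0.75 mm of play to each side in a hole, so it drops only when right over one. It bears 25 N at most, sideways or from pushing the knob down. Origin at the centre of its lower end: 13.5 mm above the table when fully home, 20 mm when standing on the strip
- pad: black rubber face of the jaw's sprung pad, 42 mm wide, 15 mm high; origin at its centre, 39 mm above the table and 51 mm ahead (+y) of the knob axis when free. It yields up to 16 mm, its push growing from 2.3 to 9.5 N, and is solid after that. It meets the seated board at jaw 0.0415 and is 1 to 14 mm in at the second hole. The board bears 14 N from it
- spare_board: larger green circuit board, 75 x 105 mm, lying on the table; not part of the job. Origin at its middle on the underside
- bus_tester: black and orange handheld tester, 142 x 65 x 30 mm, lying on the table; not part of the job. Origin at the centre of its underside
- tape: roll of yellow packing tape, 99 mm diameter, 45 mm high, lying flat; not part of the job. Origin at the centre of its underside

How it is judged:
On the way, in this order (a step that is already met when the one before it is completed fails the run):
1. the board lies flat in the nest between the cheeks, let go, while the plunger is still down in the loading slot (x of board in the frame of nest between -0.006 and 0.006 m and y of board in the frame of nest between -0.022 and 0.004 m and z of board in the frame of nest between -0.006 and 0.003 m and angle between the y axis of board and the y axis of holder, either way round below 0.08 rad and angle between board's own z axis and vertical below 0.08 rad and contact force between the fingers and board below 0.05 N and value of joint plunger below 0.002 m and value of joint jaw below 0.02 m), for 0.2 s.
2. the plunger is pulled: the pin is out of the strip (value of joint plunger above 0.006 m), for 0.1 s.
At the end, for the whole second after the job is handed in: Pin fully home (lift under 1.5 mm) in the second hole (jaw 41.5 to 56.5 mm), the pad pressing on the board; the board at rest, flat in the nest: within 6 mm across, 4 mm along, resting on the bars, turned under 0.08 rad; gripper clear (x of board in the frame of nest between -0.006 and 0.006 m and y of board in the frame of nest between -0.004 and 0.004 m and z of board in the frame of nest between -0.006 and 0.003 m and angle between the y axis of board and the y axis of holder, either way round below 0.08 rad and angle between board's own z axis and vertical below 0.08 rad and value of joint plunger below 0.0015 m and value of joint jaw between 0.0415 and 0.0565 m and contact force between board and pad above 1 N and linear speed of board below 0.01 m/s and contact force between the fingers and anything else below 0.05 N); the robot touches nothing.
It fails at once if the pad squeezes the board with more than 14 N (contact force between pad and board above 14 N).
It fails at once if the pin is loaded with more than 25 N (jaw forced sideways against the pin, or knob pushed down hard) (contact force between lock_pin and anything else above 25 N).
It fails at once if the board is pressed into the holder with more than 30 N (contact force between board and holder above 30 N).
It fails at once if the larger board, the tester or the tape roll is moved by more than 20 mm (distance of any of spare_board, bus_tester, tape from where it was at the start of the episode above 0.02 m).
It also fails if it takes over 66 s, if anything falls off the work surface, if the arm or the gripper's body presses on something with over 40 N, if the wrist force passes 120 N, or if a joint passes its speed limit or range.

## Working session

There is one attempt and no reset: what is moved stays moved. The work goes in short steps, Python scripts to look and compute and a tool call to move; the robot and the scene stay as the last step left them, time stands still between calls to the robot, and variables do not carry over. Pictures are saved under pics/ and viewed, at most 10 in all, crops included, and the job is handed in when it is done.

Besides the shell and the picture viewer there is one more tool, called after "Emit:" as a command line: name --argument value ..., lists and objects as JSON in quotes. play_rows: Moves the arm, as the interface text tells. Its arguments: {"type":"object","properties":{"increments":{"type":"array"},"hand":{"type":"number"}},"required":["increments"]}

```bash
ls; mkdir -p pics; python3 - <<'E'
from cell import r, imaging, job, look_for, cut_out, landmark_of
import cv2,numpy as np
print(r.sense())
for c in ["top","side"]:
    im=imaging.read_camera(c); cv2.imwrite(f"pics/{c}0.png",im[:,:,::-1])
    i=imaging.camera_info(c); print(c,i)
    for n in ["board","relay","holder","nest","knob","hole2","pad"]:
        print(n,[(np.round(d["uv"],1).tolist(),round(d["confidence"],2)) for d in landmark_of(n,c)[:3]])
E
```

```text
pics
{'clock': 0.0, 'joints': array([-1.3670111 ,  0.46835816, -0.01157497,  1.6036097 ,  0.00604051,
        1.07138354, -0.05628523]), 'qvel': array([ 0.00058492,  0.00181537, -0.00016958, -0.00020319,  0.0018875 ,
        0.00015977, -0.0005061 ]), 'joint_torque': array([-4.74553181e-04, -5.20568705e+01, -1.27582659e-02, -2.43755400e+01,
       -5.67448139e-02,  1.73465459e-02,  1.59902484e-04]), 'ee_pos': array([0.15874841, 0.62976166, 0.23265841]), 'orientation': array([-2.15980847e-05,  1.23106826e-01,  9.92393050e-01, -8.62638587e-04]), 'contact_force': array([-0.55398834, -0.31073022, -0.86710186]), 'wrist_torque': array([-0.01204423,  0.04329143, -0.09385318]), 'grasp_force': 0.0, 'gripper_width': 1.0011650360477435}
top {'fx': 500.9093537301577, 'fy': 500.9093537301577, 'cx': 277.26144105760187, 'cy': 209.36199572800015, 'world_from_camera': array([[ 1.97265245e-02,  9.96576088e-01, -8.02929996e-02,
         4.54001334e-01],
       [-9.99804430e-01,  1.97754018e-02, -1.86492129e-04,
        -3.26993498e-02],
       [ 1.40197273e-03,  8.02809756e-02,  9.96771287e-01,
       
[... 258 characters left out ...]
 ([295.9, 217.8], 0.46)]
hole2 [([281.3, 219.2], 0.6)]
pad []
side {'fx': 525.9188768646746, 'fy': 525.9188768646746, 'cx': 285.91798398613537, 'cy': 208.95106761865313, 'world_from_camera': array([[ 0.82357266,  0.43761099, -0.36086659, -0.0638333 ],
       [-0.56718816,  0.64105574, -0.51705429, -0.90550649],
       [ 0.00506696,  0.63051103,  0.77616375,  1.39500422],
       [ 0.        ,  0.        ,  0.        ,  1.        ]])}
board [([214.0, 179.2], 0.64)]
relay []
holder [([288.9, 214.5], 0.55)]
nest [([283.6, 197.6], 0.87)]
knob [([291.7, 213.8], 0.58), ([295.0, 223.2], 0.41)]
hole2 [([290.3, 227.6], 0.88), ([295.9, 221.3], 0.51), ([219.1, 177.7], 0.19)]
pad [([285.0, 195.8], 0.37)]
```

```bash
python3 - <<'E'
import cv2,numpy as np
t=cv2.imread("pics/top0.png");s=cv2.imread("pics/side0.png")
a=cv2.resize(t[130:330,110:380],None,fx=2.9,fy=2.9,interpolation=3)
cv2.imwrite("pics/topc.png",a)
a=cv2.resize(s[100:300,150:400],None,fx=3,fy=3,interpolation=3)
cv2.imwrite("pics/sidec.png",a)
E
```

```text
(no output)
```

View pics/topc.png

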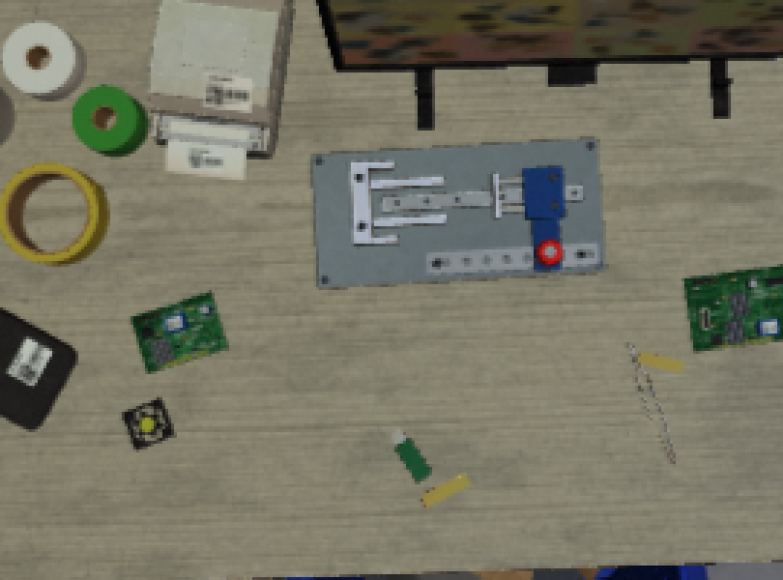

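View pics/sidec.png

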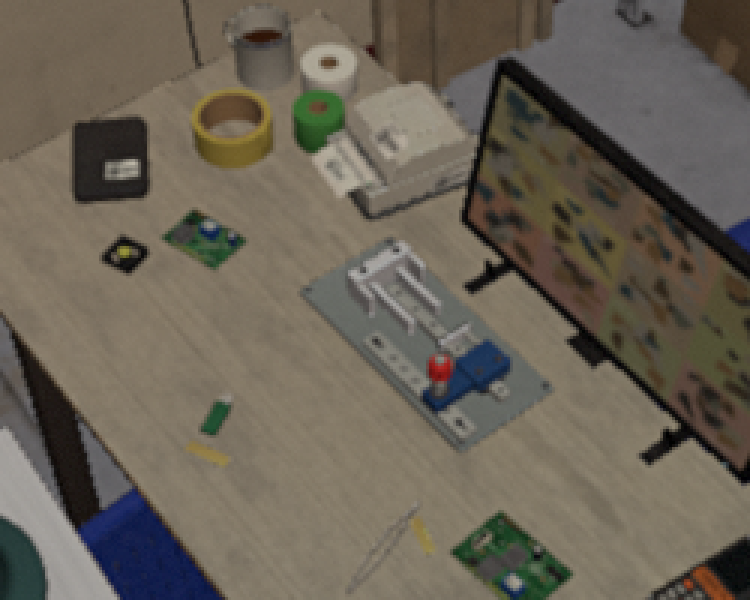

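The top picture shows the board at about px (172,244), its relay toward the image top and the fins at left, so board +y points left (world +y). The holder sits at (263,200) with the nest at left and the red knob at (299,217).

```bash
cat > h.py <<'E'
from cell import r, imaging, job, look_for, cut_out, landmark_of
import cv2,numpy as np
from scipy.spatial.transform import Rotation as R
def hit(uv,info,z):
    uv=np.atleast_2d(np.array(uv,float)); M=info["world_from_camera"]
    d=np.c_[(uv[:,0]-info["cx"])/info["fx"],-(uv[:,1]-info["cy"])/info["fy"],-np.ones(len(uv))]@M[:3,:3].T
    o=M[:3,3]; return o+d*((z-o[2])/d[:,2])[:,None]
def rect(mask,info,z):
    c,_=cv2.findContours(mask.astype(np.uint8),0,1); c=max(c,key=cv2.contourArea)[:,0]
    p=hit(c,info,z)[:,:2]*1000
    (cx,cy),(w,h),a=cv2.minAreaRect(p.astype(np.float32))
    yaw=a if h>w else a+90   # direction whose normal is the long axis -> yaw of short axis
    return np.array([cx,cy])/1000,(w,h),(yaw+90)%180-90
def pose():
    s=r.sense(); return np.array(s["ee_pos"]),R.from_quat(np.roll(s["orientation"],-1))
def go(target,yaw_y,name=""):
    """increment (cm, rad) to put TCP at target, tool down, tool y along world angle yaw_y deg (mod 180)"""
    p,q=pose(); a=np.radians(yaw_y); best=None
    for k in (0,np.pi):
        y=np.array([np.cos(a+k),np.sin(a+k),0]);z=np.array([0,0,-1.]);x=np.cross(y,z)
        w=(q.inv()*R.from_matrix(np.c_[x,y,z])).as_rotvec()
        if best is None or np.linalg.norm(w)<np.linalg.norm(best): best=w
    print(name,"xyz cm",np.round(q.inv().apply(np.array(target)-p)*100,2),"w",np.round(best,3))
E
python3 - <<'E'
from h import *
i=imaging.camera_info("top"); imaging.read_camera("top")
for n,z in (("board",.004),("holder",.012)):
    for d in cut_out(n,"top")[:2]:
        print(n,d["confidence"],d["pixels"].sum(),rect(d["pixels"],i,z))
for n,uv,z in (("board",(174,245.1),.0),("relay",(171.2,243.1),.02),("nest",(253,201.7),.034),("hole2",(281.3,219.2),.02),("knob",(299.3,216.9),.09)):
    print(n,hit(uv,i,z))
print("monitor",hit((270,152),i,[0.1]),hit((258,174),i,[0.0]))
E
```

```text
board 0.9 625 (array([0.46391061, 0.27289166]), (61.858036041259766, 86.87654876708984), 18.507169723510742)
board 0.21 4080 (array([ 0.5894895 , -0.00205939]), (136.2924041748047, 289.9459533691406), 4.407525539398193)
holder 0.59 4161 (array([ 0.58891333, -0.00459154]), (138.22796630859375, 290.078857421875), 3.651517152786255)
board [[0.46148134 0.26636256 0.        ]]
relay [[0.46695318 0.27053078 0.02      ]]
nest [[0.58982414 0.03754365 0.034     ]]
hole2 [[ 0.5420412  -0.04464853  0.02      ]]
knob [[ 0.54508282 -0.09340712  0.09      ]]
monitor [[ 0.72206955 -0.00930091  0.1       ]] [[0.67535612 0.02641388 0.        ]]
```

```bash
python3 - <<'E'
from h import *
it=imaging.camera_info("top");is_=imaging.camera_info("side")
for z in (0.03,.05,.08,.1,.12,.15,.2): print(z,hit((226.6,154.1),it,z)[0,:2],hit((305,174),is_,z)[0,:2])
c,s=np.cos(np.radians(18.5)),np.sin(np.radians(18.5))
relay=np.array([.4639+.009*c+.001*s,.2729+.009*s-.001*c]); print(relay)
go([*relay,.16],18.5,"relay")
E
```

```text
0.03 [0.72715598 0.11746812] [0.71683425 0.09689828]
0.05 [0.7233456  0.11537335] [0.70539594 0.08221108]
0.08 [0.71763003 0.1122312 ] [0.68823846 0.06018027]
0.1 [0.71381965 0.11013644] [0.67680014 0.04549307]
0.12 [0.71000927 0.10804167] [0.66536183 0.03080586]
0.15 [0.7042937  0.10489952] [0.64820435 0.00877506]
0.2 [0.69476775 0.09966261] [ 0.61960856 -0.02794295]
[0.47275222 0.27480742]
relay xyz cm [-39.13 -26.8    7.36] w [ 0.    -0.     1.001]
```

Emit:
play_rows --increments '[{"x": -4, "y": -2.7, "z": 0.3, "wz": 0.1}, {"x": -8, "y": -5.4, "z": 0.6, "wz": 0.22}, {"x": -12, "y": -8.1, "z": 0.9, "wz": 0.34}, {"x": -16, "y": -10.8, "z": 1.2, "wz": 0.46}, {"x": -20, "y": -13.5, "z": 1.5, "wz": 0.58}]' --hand -1

```text
invalid input
```

```bash
python3 - <<'E'
from h import *
go([.4728,.2748,.18],18.5,"relay"); print(pose()[0])
E
```

```text
relay xyz cm [-39.13 -26.8    5.36] w [ 0.    -0.     1.001]
[0.15883173 0.63029858 0.23360478]
```

Emit:
play_rows --increments '[{"x": -4, "y": -2.7, "z": 0.3, "wx": 0, "wy": 0, "wz": 0.1}, {"x": -8, "y": -5.4, "z": 0.6, "wx": 0, "wy": 0, "wz": 0.22}, {"x": -12, "y": -8.1, "z": 0.9, "wx": 0, "wy": 0, "wz": 0.34}, {"x": -16, "y": -10.8, "z": 1.2, "wx": 0, "wy": 0, "wz": 0.46}, {"x": -20, "y": -13.5, "z": 1.5, "wx": 0, "wy": 0, "wz": 0.58}]' --hand -1

```text
clock: 1.45
ee_pos: [0.3209, 0.449, 0.2188]
orientation: [0.0, 0.404, 0.915, 0.0]
contact_force: [0.4, 0.1, -0.2]
gripper_width: 0.997
grasp_force: 0.0
```

```bash
python3 - <<'E'
from h import *
go([.4728,.2748,.16],18.5,"relay")
E
```

```text
relay xyz cm [-23.11  -0.51   5.87] w [ 0.001 -0.     0.416]
```

Emit:
play_rows --increments '[{"x": -4.5, "y": -0.1, "z": 1, "wx": 0, "wy": 0, "wz": 0.1}, {"x": -9, "y": -0.2, "z": 2, "wx": 0, "wy": 0, "wz": 0.2}, {"x": -13.5, "y": -0.3, "z": 3, "wx": 0, "wy": 0, "wz": 0.3}, {"x": -18, "y": -0.4, "z": 4, "wx": 0, "wy": 0, "wz": 0.4}, {"x": -21, "y": -0.5, "z": 5, "wx": 0, "wy": 0, "wz": 0.415}]'

```text
clock: 1.95
ee_pos: [0.4605, 0.2898, 0.1687]
orientation: [0.001, 0.584, 0.812, 0.0]
contact_force: [0.2, 0.8, 0.6]
gripper_width: 0.997
grasp_force: 0.0
```

Emit:
play_rows --increments '[{"x": 0, "y": 0, "z": 0, "wx": 0, "wy": 0, "wz": 0}, {"x": 0, "y": 0, "z": 0, "wx": 0, "wy": 0, "wz": 0}]'

```text
clock: 2.15
ee_pos: [0.4584, 0.2924, 0.1685]
orientation: [-0.0, 0.582, 0.813, -0.0]
contact_force: [-0.4, 1.0, 0.7]
gripper_width: 0.999
grasp_force: 0.0
```

```bash
cat > look.py <<'E'
from h import *
import sys
def look(names,pic,z):
    info=imaging.camera_info("wrist"); im=imaging.read_camera("wrist")
    cv2.imwrite(f"pics/{pic}.png",im[:,:,::-1]); print("tcp",np.round(pose()[0],4))
    for n,zz in zip(names,z):
        for d in landmark_of(n,"wrist")[:2]: print(n,np.round(d["uv"],1),round(d["confidence"],2),np.round(hit(d["uv"],info,zz)[0],4))
    return info,im
E
python3 - <<'E'
from look import *
info,im=look(["relay","board"],"w1",[.02,0])
for d in cut_out("board","wrist")[:1]: print(rect(d["pixels"],info,.004))
for d in cut_out("relay","wrist")[:1]: print(d["confidence"],d["uv"],rect(d["pixels"],info,.02))
E
```

```text
tcp [0.4579 0.2935 0.1687]
relay [290.3 219.3] 0.84 [0.4712 0.2766 0.02  ]
board [278.4 215.1] 0.59 [0.461  0.2709 0.    ]
(array([0.46253598, 0.27285703]), (59.48136520385742, 86.07438659667969), 18.74435043334961)
0.94 [278.9, 211.8] (array([0.4611441 , 0.27657083]), (57.65701675415039, 83.86016845703125), 18.74435043334961)
```

View pics/w1.png

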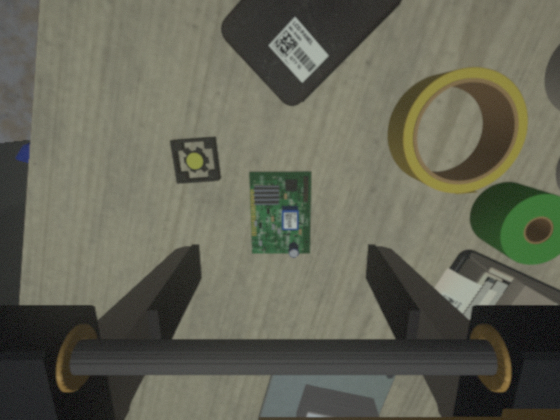

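The wrist view shows the board at (280,212), the relay at (290,219) and the fins up-left of it at (266,195), which matches the estimates. Next I go down.

```bash
python3 - <<'E'
from h import *
go([.4713,.276,.026],18.6,"relay")
E
```

```text
relay xyz cm [-2.16  0.7  14.29] w [ 0.    -0.001  0.007]
```

Emit:
play_rows --increments '[{"x": -2.1, "y": 0.7, "z": 3, "wx": 0, "wy": 0, "wz": 0.007}, {"x": -2.1, "y": 0.7, "z": 7, "wx": 0, "wy": 0, "wz": 0.007}, {"x": -2.1, "y": 0.7, "z": 10, "wx": 0, "wy": 0, "wz": 0.007}, {"x": -2.1, "y": 0.7, "z": 11, "wx": 0, "wy": 0, "wz": 0.007}, {"x": -2.1, "y": 0.7, "z": 11, "wx": 0, "wy": 0, "wz": 0.007}]'

```text
clock: 2.9
ee_pos: [0.4707, 0.2751, 0.0576]
orientation: [-0.0, 0.584, 0.812, -0.001]
contact_force: [-1.2, 0.0, 1.0]
gripper_width: 1.0
grasp_force: 0.0
```

Emit:
play_rows --increments '[{"x": 0, "y": 0, "z": 0, "wx": 0, "wy": 0, "wz": 0}]'

```text
clock: 3.0
ee_pos: [0.4724, 0.2759, 0.0597]
orientation: [0.0, 0.584, 0.811, 0.001]
contact_force: [0.2, -0.6, -0.2]
gripper_width: 1.002
grasp_force: 0.0
```

```bash
python3 - <<'E'
from look import *
info,im=look(["relay","board"],"w2",[.02,0])
go([.4713,.276,.026],18.6,"relay")
E
```

```text
tcp [0.4727 0.276  0.0602]
relay [279.  239.8] 0.63 [0.4693 0.2785 0.02  ]
board [277.3 241.2] 0.51 [0.4708 0.2695 0.    ]
relay xyz cm [ 0.05 -0.13  3.42] w [ 0.003 -0.001 -0.002]
```

View pics/w2.png

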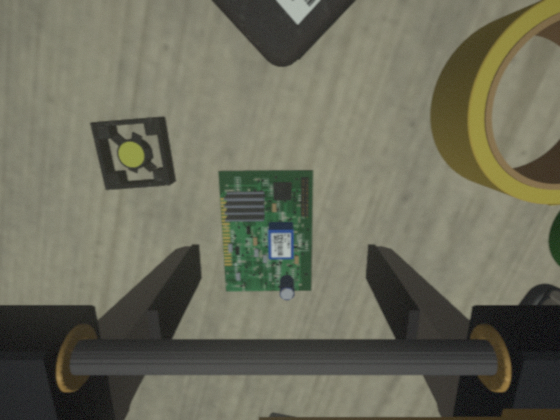

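The relay is at (281,242), nearly midway between the fingers (midline about 283). I descend and grip.

Emit:
play_rows --increments '[{"x": 0, "y": -0.2, "z": 1.5, "wx": 0, "wy": 0, "wz": 0}, {"x": 0, "y": -0.2, "z": 3, "wx": 0, "wy": 0, "wz": 0}, {"x": 0, "y": -0.2, "z": 3.4, "wx": 0, "wy": 0, "wz": 0}, {"x": 0, "y": -0.2, "z": 3.4, "wx": 0, "wy": 0, "wz": 0}, {"x": 0, "y": -0.2, "z": 3.4, "wx": 0, "wy": 0, "wz": 0}]'

```text
clock: 3.65
ee_pos: [0.4701, 0.2745, 0.0248]
orientation: [0.0, 0.585, 0.811, 0.0]
contact_force: [-0.4, -0.1, 0.4]
gripper_width: 1.0
grasp_force: 0.0
```

Emit:
play_rows --increments '[{"x": 0, "y": 0, "z": 0, "wx": 0, "wy": 0, "wz": 0}, {"x": 0, "y": 0, "z": 0, "wx": 0, "wy": 0, "wz": 0}, {"x": 0, "y": 0, "z": 0, "wx": 0, "wy": 0, "wz": 0}, {"x": 0, "y": 0, "z": 0, "wx": 0, "wy": 0, "wz": 0}, {"x": 0, "y": 0, "z": 0, "wx": 0, "wy": 0, "wz": 0}]' --hand 1

```text
clock: 4.15
ee_pos: [0.4698, 0.2744, 0.0247]
orientation: [0.0, 0.585, 0.811, 0.0]
contact_force: [0.2, 1.0, 0.6]
gripper_width: 0.59
grasp_force: 0.0
```

Emit:
play_rows --increments '[{"x": 0, "y": 0, "z": 0, "wx": 0, "wy": 0, "wz": 0}, {"x": 0, "y": 0, "z": 0, "wx": 0, "wy": 0, "wz": 0}, {"x": 0, "y": 0, "z": 0, "wx": 0, "wy": 0, "wz": 0}, {"x": 0, "y": 0, "z": 0, "wx": 0, "wy": 0, "wz": 0}]'

```text
clock: 4.55
ee_pos: [0.4698, 0.2743, 0.0246]
orientation: [-0.0, 0.585, 0.811, -0.0]
contact_force: [-0.2, 0.3, 0.1]
gripper_width: 0.24
grasp_force: 0.0
```

Emit:
play_rows --increments '[{"x": 0, "y": 0, "z": 0, "wx": 0, "wy": 0, "wz": 0}, {"x": 0, "y": 0, "z": 0, "wx": 0, "wy": 0, "wz": 0}, {"x": 0, "y": 0, "z": 0, "wx": 0, "wy": 0, "wz": 0}, {"x": 0, "y": 0, "z": 0, "wx": 0, "wy": 0, "wz": 0}]'

```text
clock: 4.95
ee_pos: [0.4699, 0.2744, 0.0246]
orientation: [0.0, 0.585, 0.811, 0.0]
contact_force: [-0.0, 0.2, 0.5]
gripper_width: 0.168
grasp_force: 30.0
```

Emit:
play_rows --increments '[{"x": 0, "y": 0, "z": -2, "wx": 0, "wy": 0, "wz": 0}, {"x": 0, "y": 0, "z": -5, "wx": 0, "wy": 0, "wz": 0}, {"x": 0, "y": 0, "z": -9, "wx": 0, "wy": 0, "wz": 0}, {"x": 0, "y": 0, "z": -11, "wx": 0, "wy": 0, "wz": 0}, {"x": 0, "y": 0, "z": -11, "wx": 0, "wy": 0, "wz": 0}]'

```text
clock: 5.45
ee_pos: [0.4714, 0.2754, 0.1374]
orientation: [0.001, 0.585, 0.811, 0.003]
contact_force: [-0.2, -0.6, -1.2]
gripper_width: 0.173
grasp_force: 30.0
```

```bash
python3 - <<'E'
from h import *
a=np.radians(3.8); Rh=np.array([[np.cos(a),-np.sin(a)],[np.sin(a),np.cos(a)]])
H=np.array([.589,-.0045]); t=H+Rh@[.021,.030]; print(t)
go([*t,.135],3.8,"above nest")
E
```

```text
[0.60796561 0.0268258 ]
above nest xyz cm [-27.9    5.09   0.21] w [ 0.005 -0.003  0.256]
```

```bash
python3 - <<'E'
from h import *
go([.59,-.11,.2],3.8,"view")
E
```

```text
view xyz cm [-40.3   -0.91  -6.34] w [ 0.005 -0.003  0.256]
```

Emit:
play_rows --increments '[{"x": -3, "y": -0.1, "z": -2, "wx": 0, "wy": 0, "wz": 0.05}, {"x": -7, "y": -0.2, "z": -4, "wx": 0, "wy": 0, "wz": 0.1}, {"x": -12, "y": -0.3, "z": -6, "wx": 0, "wy": 0, "wz": 0.15}, {"x": -16.5, "y": -0.4, "z": -6.3, "wx": 0, "wy": 0, "wz": 0.2}, {"x": -21, "y": -0.5, "z": -6.3, "wx": 0, "wy": 0, "wz": 0.255}]'

```text
clock: 5.95
ee_pos: [0.5317, 0.0716, 0.1973]
orientation: [0.0, 0.684, 0.73, 0.0]
contact_force: [1.0, 1.1, -1.6]
gripper_width: 0.17
grasp_force: 30.0
```

```bash
python3 - <<'E'
from h import *
go([.59,-.11,.2],3.8,"view")
E
```

```text
view xyz cm [-18.5    4.64  -0.27] w [ 0.    -0.    -0.001]
```

Emit:
play_rows --increments '[{"x": -4.5, "y": 1, "z": 0, "wx": 0, "wy": 0, "wz": 0}, {"x": -9, "y": 2, "z": 0, "wx": 0, "wy": 0, "wz": 0}, {"x": -14, "y": 3.5, "z": 0, "wx": 0, "wy": 0, "wz": 0}, {"x": -17.5, "y": 4.6, "z": 0, "wx": 0, "wy": 0, "wz": 0}, {"x": -18, "y": 4.6, "z": 0, "wx": 0, "wy": 0, "wz": 0}]'

```text
clock: 6.45
ee_pos: [0.5893, -0.1093, 0.1961]
orientation: [0.001, 0.686, 0.728, -0.002]
contact_force: [-0.3, -0.5, -1.2]
gripper_width: 0.171
grasp_force: 30.0
```

Emit:
play_rows --increments '[{"x": 0, "y": 0, "z": 0, "wx": 0, "wy": 0, "wz": 0}, {"x": 0, "y": 0, "z": 0, "wx": 0, "wy": 0, "wz": 0}]'

```text
clock: 6.65
ee_pos: [0.5887, -0.1013, 0.1963]
orientation: [-0.001, 0.683, 0.731, -0.0]
contact_force: [-0.2, 0.5, -0.8]
gripper_width: 0.168
grasp_force: 30.0
```

```bash
python3 - <<'E'
from look import *
info,im=look(["nest","hole2","knob","holder","relay","board"],"w3",[.034,.02,.09,0,.2,.19])
E
```

```text
tcp [ 0.5889 -0.1008  0.1966]
nest [302.7  34.8] 0.73 [0.5957 0.041  0.034 ]
hole2 [236.5 138.1] 0.69 [ 0.5402 -0.0501  0.02  ]
holder [287.4  93.6] 0.65 [ 0.5864 -0.0054  0.    ]
relay [283.7 264.5] 0.94 [ 0.5889 -0.0934  0.2   ]
board [266.8 251.8] 0.97 [ 0.58   -0.0916  0.19  ]
```

View pics/w3.png

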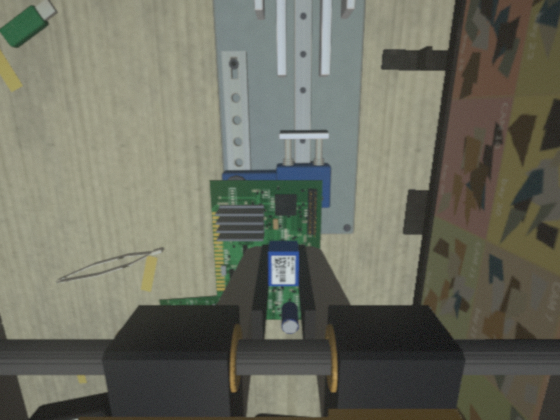

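The wrist view past the holder shows the holder plate (215–360 wide), the strip holes at (235,98), (236,120), (237.5,141) and (239,162), and the nest bars above. The held board is straight at (266,250).

```bash
python3 - <<'E'
from h import *
info=imaging.camera_info("wrist")
im=cv2.imread("pics/w3.png")
print("holes",hit([(235,98),(236,120),(237.5,141),(239,162)],info,.02).round(4)[:,:2].tolist())
print("plate edges row100:",hit([(217.5,100),(361,100)],info,.012).round(4)[:,:2].tolist(),hit([(347,227)],info,.012))
print("bars",hit([(277.5,73),(286,73),(321,73),(330,73)],info,.034).round(4)[:,:2].tolist())
g=cv2.cvtColor(im,6)
cv2.imwrite("pics/w3c.png",cv2.resize(im[0:180,200:380],None,fx=3.3,fy=3.3,interpolation=3))
d=cut_out("board","wrist"); print(d[0]["confidence"],rect(d[0]["pixels"],info,.196))
E
```

```text
holes [[0.5389, -0.0144], [0.5404, -0.0342], [0.5424, -0.0538], [0.5445, -0.0741]]
plate edges row100: [[0.5211, -0.0172], [0.6585, -0.0079]] [[ 0.66071273 -0.13707865  0.012     ]]
bars [[0.5775, 0.0087], [0.585, 0.0092], [0.6156, 0.0112], [0.6235, 0.0118]]
0.62 (array([ 0.58138977, -0.0956116 ]), (53.83669662475586, 84.34938049316406), 3.8076131343841553)
```

View pics/w3c.png

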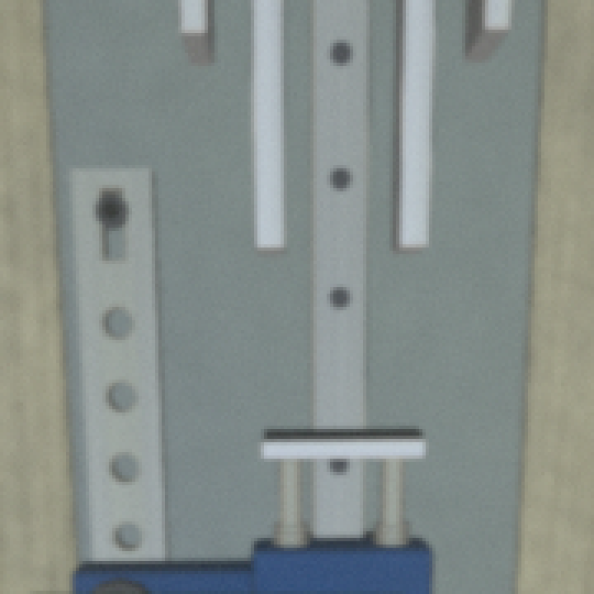

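```bash
cat >> h.py <<'E'
YAW=3.8; O=np.array([.5893,-.0035])
def W(x,y):
    a=np.radians(YAW); return O+np.array([x*np.cos(a)-y*np.sin(a),x*np.sin(a)+y*np.cos(a)])
E
python3 - <<'E'
from h import *
go([*W(.021,.031),.10],YAW,"nest")
E
```

```text
nest xyz cm [12.95  2.75  9.78] w [ 0.    -0.     0.002]
```

Emit:
play_rows --increments '[{"x": 4, "y": 1, "z": 1, "wx": 0, "wy": 0, "wz": 0}, {"x": 8, "y": 2, "z": 2, "wx": 0, "wy": 0, "wz": 0}, {"x": 12, "y": 2.7, "z": 4, "wx": 0, "wy": 0, "wz": 0}, {"x": 13, "y": 2.75, "z": 7, "wx": 0, "wy": 0, "wz": 0}, {"x": 13, "y": 2.75, "z": 9.8, "wx": 0, "wy": 0, "wz": 0}]'

```text
clock: 7.55
ee_pos: [0.6084, 0.0327, 0.0987]
orientation: [-0.0, 0.681, 0.732, 0.001]
contact_force: [-1.1, -0.3, -1.3]
gripper_width: 0.169
grasp_force: 30.0
```

Emit:
play_rows --increments '[{"x": 0, "y": 0, "z": 0, "wx": 0, "wy": 0, "wz": 0}, {"x": 0, "y": 0, "z": 0, "wx": 0, "wy": 0, "wz": 0}, {"x": 0, "y": 0, "z": 0, "wx": 0, "wy": 0, "wz": 0}]'

```text
clock: 7.85
ee_pos: [0.6094, 0.0279, 0.1013]
orientation: [0.001, 0.683, 0.73, 0.001]
contact_force: [-0.3, -0.7, -0.9]
gripper_width: 0.17
grasp_force: 30.0
```

```bash
python3 - <<'E'
from look import *
info,im=look(["nest","relay","board"],"w4",[.034,.096,.075])
print(r.sense()["contact_force"])
go([*W(.021,.031),.06],YAW,"nest")
E
```

```text
tcp [0.6094 0.028  0.1014]
relay [284.4 264.5] 0.94 [0.6103 0.0315 0.096 ]
board [266.5 250.2] 0.56 [0.6002 0.0297 0.075 ]
[ 0.11107887 -0.29147351 -1.27028443]
nest xyz cm [ 0.05 -0.08  4.09] w [ 0.002 -0.     0.   ]
```

View pics/w4.png

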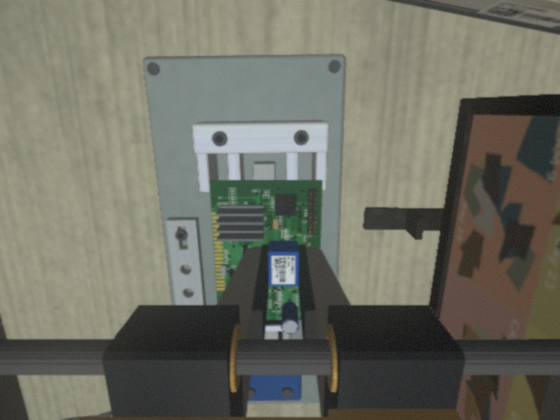

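The view shows the end wall at row 135, cheek inner faces at columns about 209 and 316, and the board's front edge at row 181 spanning columns 211–322. I project both to check alignment.

```bash
python3 - <<'E'
from h import *
info=imaging.camera_info("wrist")
f=lambda uv,z:hit([uv],info,z)[0].round(4)
print("cheek in",f((209.5,188),.044),f((316,188),.044),"bars",f((233.5,170),.034),f((292.5,170),.034))
print("wall inner top",f((262,153),.05))
print("board front corners z.082",f((211,181.5),.082),f((322,181.5),.082))
p=W(.012,.085);print("pred wall",p,"pred cheek mid",W(.012,.06), "pred board front", W(.012,.074))
print("plate top corners",f((146,59),.012),f((344,57),.012),W(-.068,.145),W(.068,.145))
E
```

```text
cheek in [0.5604 0.0575 0.044 ] [0.6284 0.0619 0.044 ] bars [0.5741 0.0683 0.034 ] [0.6129 0.0708 0.034 ]
wall inner top [0.5932 0.0826 0.05  ]
board front corners z.082 [0.569  0.0702 0.082 ] [0.6267 0.074  0.082 ]
pred wall [0.59564034 0.08210841] pred cheek mid [0.59729718 0.05716337] pred board front [0.59636935 0.0711326 ]
plate top corners [0.5115 0.1347 0.012 ] [0.6424 0.1445 0.012 ] [0.51183978 0.13667459] [0.64754078 0.14568784]
```

Emit:
play_rows --increments '[{"x": 0.3, "y": -0.42, "z": 0.5, "wx": 0, "wy": 0, "wz": 0}, {"x": 0.3, "y": -0.42, "z": 1.5, "wx": 0, "wy": 0, "wz": 0}, {"x": 0.3, "y": -0.42, "z": 2.5, "wx": 0, "wy": 0, "wz": 0}, {"x": 0.3, "y": -0.42, "z": 3, "wx": 0, "wy": 0, "wz": 0}, {"x": 0.3, "y": -0.42, "z": 3, "wx": 0, "wy": 0, "wz": 0}]'

```text
clock: 8.55
ee_pos: [0.603, 0.0312, 0.0682]
orientation: [-0.001, 0.683, 0.73, -0.001]
contact_force: [0.9, 0.0, -0.9]
gripper_width: 0.17
grasp_force: 30.0
```

```bash
python3 - <<'E'
from look import *
info,im=look(["relay","board"],"w5",[.065,.04])
cv2.imwrite("pics/w5c.png",cv2.resize(im[100:320,150:380,::-1],None,fx=2.6,fy=2.6,interpolation=3))
E
```

```text
tcp [0.6035 0.0311 0.0688]
relay [285.  259.8] 0.94 [0.6039 0.0384 0.065 ]
board [267.1 254.2] 0.61 [0.594  0.0296 0.04  ]
```

View pics/w5c.png

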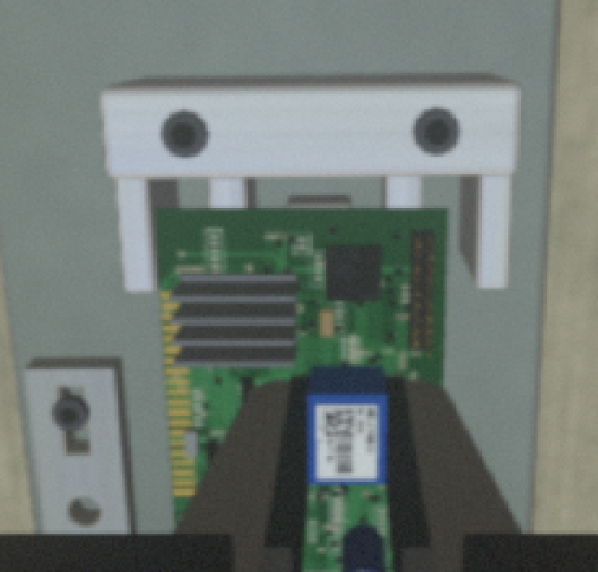

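The board's edges are at 158 and 447 (crop), between cheek faces at 153 and 477, so it needs about +2.7 mm in x. Its front edge is about 6–7 mm short of the wall.

Emit:
play_rows --increments '[{"x": 0, "y": 0.27, "z": 0, "wx": 0, "wy": 0, "wz": 0}, {"x": 0, "y": 0.27, "z": 0.3, "wx": 0, "wy": 0, "wz": 0}, {"x": 0, "y": 0.27, "z": 0.6, "wx": 0, "wy": 0, "wz": 0}, {"x": 0, "y": 0.27, "z": 0.8, "wx": 0, "wy": 0, "wz": 0}, {"x": 0, "y": 0.27, "z": 0.8, "wx": 0, "wy": 0, "wz": 0}]'

```text
clock: 9.2
ee_pos: [0.6062, 0.0315, 0.0612]
orientation: [-0.0, 0.683, 0.73, -0.0]
contact_force: [0.3, 0.8, -1.5]
gripper_width: 0.174
grasp_force: 30.0
```

Emit:
play_rows --increments '[{"x": 0, "y": 0, "z": 0.1, "wx": 0, "wy": 0, "wz": 0}, {"x": 0, "y": 0, "z": 0.2, "wx": 0, "wy": 0, "wz": 0}, {"x": 0, "y": 0, "z": 0.2, "wx": 0, "wy": 0, "wz": 0}]'

```text
clock: 9.5
ee_pos: [0.6065, 0.0315, 0.0595]
orientation: [-0.0, 0.683, 0.73, -0.0]
contact_force: [-0.3, -0.5, -1.5]
gripper_width: 0.171
grasp_force: 30.0
```

Emit:
play_rows --increments '[{"x": 0, "y": 0, "z": 0.1, "wx": 0, "wy": 0, "wz": 0}, {"x": 0, "y": 0, "z": 0.2, "wx": 0, "wy": 0, "wz": 0}, {"x": 0, "y": 0, "z": 0.2, "wx": 0, "wy": 0, "wz": 0}]'

```text
clock: 9.8
ee_pos: [0.6066, 0.0315, 0.0586]
orientation: [-0.0, 0.683, 0.73, 0.0]
contact_force: [-2.6, -0.5, 6.8]
gripper_width: 0.169
grasp_force: 30.0
```

```bash
python3 - <<'E'
from look import *
print(r.sense()["contact_force"])
for k in range(3):
    imaging.read_camera("wrist"); print(r.sense()["contact_force"],pose()[0])
im=imaging.read_camera("wrist")
cv2.imwrite("pics/w6c.png",cv2.resize(im[100:320,150:380,::-1],None,fx=2.6,fy=2.6,interpolation=3))
E
```

```text
[-2.57273456 -0.49862285  6.82245538]
[-2.97059099  0.68016463  6.21065829] [0.60664799 0.03152361 0.05859604]
[-2.38550414  0.22429031  6.57036872] [0.60666073 0.03150583 0.0586079 ]
[-1.95028079 -0.1257021   7.41461442] [0.6066403  0.03146143 0.05858413]
```

View pics/w6c.png

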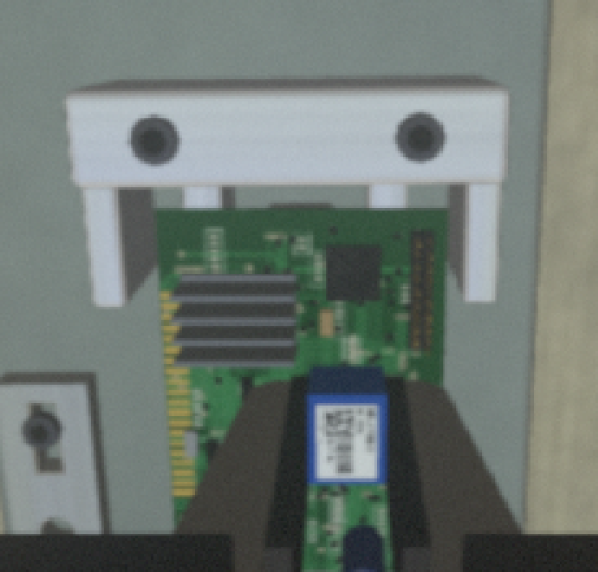

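The board lies between the cheeks (158–447 against base faces at about 155 and 448), with 7 N of contact on the bars. I release it.

Emit:
play_rows --increments '[{"x": 0, "y": 0, "z": 0, "wx": 0, "wy": 0, "wz": 0}, {"x": 0, "y": 0, "z": 0, "wx": 0, "wy": 0, "wz": 0}, {"x": 0, "y": 0, "z": 0, "wx": 0, "wy": 0, "wz": 0}, {"x": 0, "y": 0, "z": 0, "wx": 0, "wy": 0, "wz": 0}]' --hand 0.4

```text
clock: 10.4
ee_pos: [0.6065, 0.0315, 0.0574]
orientation: [-0.0, 0.683, 0.73, -0.0]
contact_force: [-0.2, -0.2, 0.9]
gripper_width: 0.294
grasp_force: 0.0
```

Emit:
play_rows --increments '[{"x": 0, "y": 0, "z": -1, "wx": 0, "wy": 0, "wz": 0}, {"x": 0, "y": 0, "z": -3, "wx": 0, "wy": 0, "wz": 0}, {"x": 0, "y": 0, "z": -6, "wx": 0, "wy": 0, "wz": 0}, {"x": -3, "y": 0, "z": -9, "wx": 0, "wy": 0, "wz": 0}, {"x": -5, "y": -2, "z": -10, "wx": 0, "wy": 0, "wz": 0}]'

```text
clock: 10.9
ee_pos: [0.5934, -0.0211, 0.1616]
orientation: [0.003, 0.683, 0.731, 0.002]
contact_force: [0.3, -0.5, 0.9]
gripper_width: 0.298
grasp_force: 0.0
```

Emit:
play_rows --increments '[{"x": -3, "y": -2, "z": 0, "wx": 0, "wy": 0, "wz": 0}, {"x": -5, "y": -4, "z": 0, "wx": 0, "wy": 0, "wz": 0}, {"x": -5, "y": -4, "z": 0, "wx": 0, "wy": 0, "wz": 0}, {"x": -5, "y": -4, "z": 0, "wx": 0, "wy": 0, "wz": 0}]' --hand -0.3

```text
clock: 11.3
ee_pos: [0.5536, -0.0725, 0.1584]
orientation: [0.0, 0.683, 0.73, 0.001]
contact_force: [-0.3, 0.6, -0.3]
gripper_width: 0.623
grasp_force: 0.0
```

```bash
python3 - <<'E'
from look import *
info,im=look(["nest","board","relay","hole2","knob","pad"],"w7",[.034,.032,.052,.02,.081,.039])
for d in cut_out("knob","wrist")[:1]: print(d["confidence"],d["uv"],np.argwhere(d["pixels"]).min(0),np.argwhere(d["pixels"]).max(0))
for d in cut_out("board","wrist")[:1]: print(rect(d["pixels"],info,.036))
E
```

```text
tcp [ 0.554  -0.0716  0.1582]
board [347.2  80.5] 0.7 [0.5974 0.0327 0.032 ]
relay [364.7  82. ] 0.93 [0.6066 0.0307 0.052 ]
relay [341.6 174.7] 0.49 [ 0.5977 -0.038   0.052 ]
hole2 [270.3 178.3] 0.87 [ 0.5414 -0.0508  0.02  ]
hole2 [361.4  80.3] 0.59 [0.6109 0.0347 0.02  ]
knob [268.8 252.9] 0.73 [ 0.5449 -0.0949  0.081 ]
pad [273. 177.] 0.57 [ 0.5441 -0.0458  0.039 ]
pad [344.3 173.5] 0.53 [ 0.6023 -0.0391  0.039 ]
0.87 [268.2, 252.3] [231 251] [271 286]
(array([0.59798804, 0.03264996]), (60.74815368652344, 85.42697143554688), 3.853677988052368)
```

View pics/w7.png

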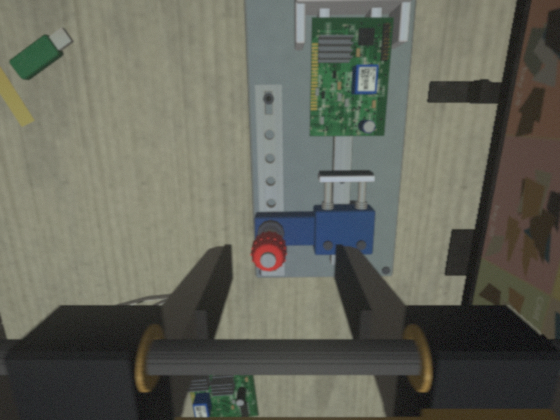

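The board lies in the nest (310–390, 17–135), the knob top is at (267,260), and the strip holes are at (269,134), (269.5,157), (270,180) and (270.5,202).

```bash
python3 - <<'E'
from h import *
info=imaging.camera_info("wrist")
print("knob",hit([(267.5,260)],info,.094).round(4),hit([(268.8,252.9)],info,.081).round(4))
print("holes",hit([(269,134),(269.5,157),(270,180),(270.5,202)],info,.02).round(4).tolist())
print("bars front/pad/board rear",hit([(347,174)],info,.047).round(4),hit([(347,136)],info,.036).round(4))
print(r.sense()["joints"].round(3))
k=np.array([.545,-.0955])
go([*k,.13],YAW+90,"knob")
E
```

```text
knob [[ 0.5443 -0.0937  0.094 ]] [[ 0.5447 -0.094   0.081 ]]
holes [[0.5379, -0.0122, 0.02], [0.5394, -0.0316, 0.02], [0.5409, -0.0517, 0.02], [0.5425, -0.0716, 0.02]]
bars front/pad/board rear [[ 0.6023 -0.0372  0.047 ]] [[ 0.6008 -0.0085  0.036 ]]
[-0.319  0.431  0.491  1.922 -0.265  0.851  0.377]
knob xyz cm [-2.3  -1.    2.75] w [-0.    -0.    -1.569]
```

Emit:
play_rows --increments '[{"x": -1, "y": -0.5, "z": 0, "wx": 0, "wy": 0, "wz": -0.14}, {"x": -2, "y": -1, "z": 0, "wx": 0, "wy": 0, "wz": -0.28}, {"x": -2.3, "y": -1, "z": 0, "wx": 0, "wy": 0, "wz": -0.42}, {"x": -2.3, "y": -1, "z": 0, "wx": 0, "wy": 0, "wz": -0.56}, {"x": -2.3, "y": -1, "z": 0, "wx": 0, "wy": 0, "wz": -0.7}]'

```text
clock: 12.25
ee_pos: [0.5449, -0.096, 0.1575]
orientation: [-0.0, 0.389, 0.921, -0.0]
contact_force: [0.2, -0.1, 0.1]
gripper_width: 0.648
grasp_force: 0.0
```

Emit:
play_rows --increments '[{"x": 0, "y": 0, "z": 0, "wx": 0, "wy": 0, "wz": -0.14}, {"x": 0, "y": 0, "z": 0, "wx": 0, "wy": 0, "wz": -0.28}, {"x": 0, "y": 0, "z": 0, "wx": 0, "wy": 0, "wz": -0.42}, {"x": 0, "y": 0, "z": 0, "wx": 0, "wy": 0, "wz": -0.56}, {"x": 0, "y": 0, "z": 0, "wx": 0, "wy": 0, "wz": -0.7}]'

```text
clock: 12.75
ee_pos: [0.5449, -0.0959, 0.1575]
orientation: [-0.0, 0.049, 0.999, -0.0]
contact_force: [-0.7, 0.1, 0.4]
gripper_width: 0.653
grasp_force: 0.0
```

Emit:
play_rows --increments '[{"x": 0, "y": 0, "z": 0, "wx": 0, "wy": 0, "wz": -0.1}, {"x": 0, "y": 0, "z": 0, "wx": 0, "wy": 0, "wz": -0.17}, {"x": 0, "y": 0, "z": 0, "wx": 0, "wy": 0, "wz": -0.17}, {"x": 0, "y": 0, "z": 0, "wx": 0, "wy": 0, "wz": -0.17}]'

```text
clock: 13.15
ee_pos: [0.5449, -0.096, 0.1575]
orientation: [-0.0, -0.032, 0.999, 0.0]
contact_force: [0.3, 0.2, -0.3]
gripper_width: 0.65
grasp_force: 0.0
```

```bash
python3 - <<'E'
from look import *
info,im=look(["knob"],"w8",[.081])
d=cut_out("knob","wrist")[0]; a=np.argwhere(d["pixels"]); print(d["confidence"],d["uv"],a.min(0),a.max(0))
go([.5445,-.094,.087],YAW+90,"knob"); print(r.sense()["joints"].round(3))
E
```

```text
tcp [ 0.5449 -0.096   0.1575]
knob [288.5 226.1] 0.61 [ 0.5454 -0.0923  0.081 ]
0.72 [71.6, 134.3] [85  3] [179 138]
knob xyz cm [0.03 0.19 7.06] w [-0.    -0.    -0.001]
[ 0.002  0.397  0.139  1.916 -0.072  0.833  1.815]
```

View pics/w8.png

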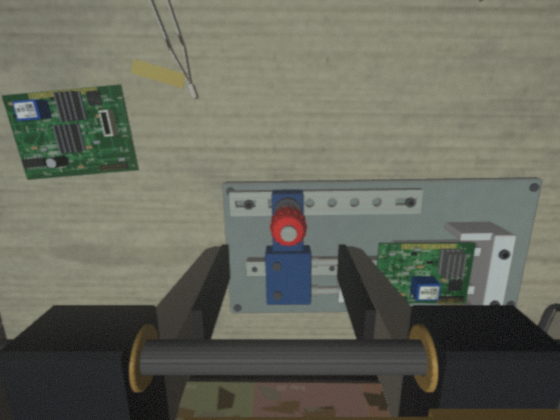

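The view down the knob shows its top at (288,233), nearly centred between the fingers. I have now viewed 11 pictures, one over the limit of 10, so I view no more and go on by numbers and force.

Emit:
play_rows --increments '[{"x": 0, "y": 0.3, "z": 2, "wx": 0, "wy": 0, "wz": 0}, {"x": 0, "y": 0.3, "z": 4, "wx": 0, "wy": 0, "wz": 0}, {"x": 0, "y": 0.3, "z": 6, "wx": 0, "wy": 0, "wz": 0}, {"x": 0, "y": 0.3, "z": 7, "wx": 0, "wy": 0, "wz": 0}, {"x": 0, "y": 0.3, "z": 7, "wx": 0, "wy": 0, "wz": 0}]'

```text
clock: 13.8
ee_pos: [0.5438, -0.0927, 0.0863]
orientation: [-0.001, -0.033, 0.999, 0.0]
contact_force: [-0.3, 0.1, -0.3]
gripper_width: 0.65
grasp_force: 0.0
```

Emit:
play_rows --increments '[{"x": 0, "y": 0, "z": 0, "wx": 0, "wy": 0, "wz": 0}, {"x": 0, "y": 0, "z": 0, "wx": 0, "wy": 0, "wz": 0}, {"x": 0, "y": 0, "z": 0, "wx": 0, "wy": 0, "wz": 0}, {"x": 0, "y": 0, "z": 0, "wx": 0, "wy": 0, "wz": 0}, {"x": 0, "y": 0, "z": 0, "wx": 0, "wy": 0, "wz": 0}]' --hand 1

```text
clock: 14.3
ee_pos: [0.545, -0.0929, 0.0881]
orientation: [0.0, -0.033, 0.999, 0.0]
contact_force: [-0.3, -0.4, 2.5]
gripper_width: 0.261
grasp_force: 30.0
```

Emit:
play_rows --increments '[{"x": 0, "y": 0, "z": 0, "wx": 0, "wy": 0, "wz": 0}, {"x": 0, "y": 0, "z": 0, "wx": 0, "wy": 0, "wz": 0}, {"x": 0, "y": 0, "z": 0, "wx": 0, "wy": 0, "wz": 0}]'

```text
clock: 14.6
ee_pos: [0.545, -0.0929, 0.0881]
orientation: [0.0, -0.033, 0.999, 0.0]
contact_force: [-1.0, 1.4, 6.5]
gripper_width: 0.267
grasp_force: 30.0
```

Emit:
play_rows --increments '[{"x": 0, "y": 0, "z": -0.2, "wx": 0, "wy": 0, "wz": 0}, {"x": 0, "y": 0, "z": -0.5, "wx": 0, "wy": 0, "wz": 0}, {"x": 0, "y": 0, "z": -0.8, "wx": 0, "wy": 0, "wz": 0}, {"x": 0, "y": 0, "z": -1.0, "wx": 0, "wy": 0, "wz": 0}, {"x": 0, "y": 0, "z": -1.0, "wx": 0, "wy": 0, "wz": 0}]'

```text
clock: 15.1
ee_pos: [0.5448, -0.0929, 0.0974]
orientation: [0.0, -0.033, 0.999, -0.0]
contact_force: [5.5, -0.1, -9.9]
gripper_width: 0.264
grasp_force: 30.0
```

Emit:
play_rows --increments '[{"x": 0, "y": 0.3, "z": 0, "wx": 0, "wy": 0, "wz": 0}, {"x": 0, "y": 0.7, "z": 0, "wx": 0, "wy": 0, "wz": 0}, {"x": 0, "y": 1.1, "z": 0, "wx": 0, "wy": 0, "wz": 0}, {"x": 0, "y": 1.5, "z": 0, "wx": 0, "wy": 0, "wz": 0}, {"x": 0, "y": 1.8, "z": 0, "wx": 0, "wy": 0, "wz": 0}]'

```text
clock: 15.6
ee_pos: [0.5434, -0.0745, 0.0975]
orientation: [-0.0, -0.033, 0.999, 0.0]
contact_force: [4.2, -0.7, -10.3]
gripper_width: 0.264
grasp_force: 30.0
```

Emit:
play_rows --increments '[{"x": 0, "y": 0, "z": 0, "wx": 0, "wy": 0, "wz": 0}, {"x": 0, "y": 0, "z": 0, "wx": 0, "wy": 0, "wz": 0}]'

```text
clock: 15.8
ee_pos: [0.5434, -0.074, 0.0975]
orientation: [-0.0, -0.033, 0.999, 0.0]
contact_force: [3.4, 2.1, -9.6]
gripper_width: 0.263
grasp_force: 30.0
```

Emit:
play_rows --increments '[{"x": 0, "y": 0.3, "z": 0, "wx": 0, "wy": 0, "wz": 0}, {"x": 0, "y": 0.7, "z": 0, "wx": 0, "wy": 0, "wz": 0}, {"x": 0, "y": 1.1, "z": 0, "wx": 0, "wy": 0, "wz": 0}, {"x": 0, "y": 1.4, "z": 0, "wx": 0, "wy": 0, "wz": 0}, {"x": 0, "y": 1.4, "z": 0, "wx": 0, "wy": 0, "wz": 0}]'

```text
clock: 16.3
ee_pos: [0.5423, -0.0602, 0.0975]
orientation: [-0.0, -0.033, 0.999, 0.0]
contact_force: [4.1, 0.2, -9.5]
gripper_width: 0.263
grasp_force: 30.0
```

Emit:
play_rows --increments '[{"x": 0, "y": 0, "z": 0.1, "wx": 0, "wy": 0, "wz": 0}, {"x": 0, "y": 0, "z": 0.2, "wx": 0, "wy": 0, "wz": 0}, {"x": 0, "y": 0, "z": 0.25, "wx": 0, "wy": 0, "wz": 0}, {"x": 0, "y": 0, "z": 0.25, "wx": 0, "wy": 0, "wz": 0}]'

```text
clock: 16.7
ee_pos: [0.5424, -0.0607, 0.095]
orientation: [-0.0, -0.033, 0.999, 0.0]
contact_force: [2.6, 0.8, -9.6]
gripper_width: 0.264
grasp_force: 30.0
```

Emit:
play_rows --increments '[{"x": 0, "y": 0, "z": 0.1, "wx": 0, "wy": 0, "wz": 0}, {"x": 0, "y": 0, "z": 0.1, "wx": 0, "wy": 0, "wz": 0}]'

```text
clock: 16.9
ee_pos: [0.5425, -0.0608, 0.0946]
orientation: [-0.0, -0.033, 0.999, 0.0]
contact_force: [0.3, 2.8, -2.9]
gripper_width: 0.263
grasp_force: 30.0
```

Emit:
play_rows --increments '[{"x": 0, "y": 0, "z": 0.1, "wx": 0, "wy": 0, "wz": 0}, {"x": 0, "y": 0, "z": 0.1, "wx": 0, "wy": 0, "wz": 0}]'

```text
clock: 17.1
ee_pos: [0.5426, -0.0608, 0.0944]
orientation: [0.0, -0.033, 0.999, 0.0]
contact_force: [-1.9, 1.8, 6.2]
gripper_width: 0.267
grasp_force: 30.0
```

Emit:
play_rows --increments '[{"x": 0, "y": 0, "z": -0.05, "wx": 0, "wy": 0, "wz": 0}, {"x": 0, "y": 0, "z": -0.05, "wx": 0, "wy": 0, "wz": 0}, {"x": 0, "y": 0, "z": -0.05, "wx": 0, "wy": 0, "wz": 0}, {"x": 0, "y": 0, "z": -0.05, "wx": 0, "wy": 0, "wz": 0}]' --hand 0.4

```text
clock: 17.5
ee_pos: [0.5426, -0.0613, 0.0936]
orientation: [0.0, -0.033, 0.999, -0.0]
contact_force: [0.8, -0.1, 0.5]
gripper_width: 0.301
grasp_force: 0.0
```

Emit:
play_rows --increments '[{"x": 0, "y": 0.1, "z": 0, "wx": 0, "wy": 0, "wz": 0}, {"x": 0, "y": 0.2, "z": 0, "wx": 0, "wy": 0, "wz": 0}, {"x": 0, "y": 0.3, "z": 0, "wx": 0, "wy": 0, "wz": 0}, {"x": 0, "y": 0.4, "z": 0, "wx": 0, "wy": 0, "wz": 0}]'

```text
clock: 17.9
ee_pos: [0.5424, -0.0587, 0.0936]
orientation: [0.0, -0.033, 0.999, -0.001]
contact_force: [0.5, -5.3, -1.1]
gripper_width: 0.302
grasp_force: 3.0
```

Emit:
play_rows --increments '[{"x": 0, "y": 0.05, "z": 0, "wx": 0, "wy": 0, "wz": 0}, {"x": 0, "y": 0.1, "z": 0, "wx": 0, "wy": 0, "wz": 0}, {"x": 0, "y": 0.15, "z": 0, "wx": 0, "wy": 0, "wz": 0}, {"x": 0, "y": 0.15, "z": 0, "wx": 0, "wy": 0, "wz": 0}]'

```text
clock: 18.3
ee_pos: [0.5423, -0.0575, 0.0935]
orientation: [0.0, -0.032, 0.999, -0.001]
contact_force: [0.7, -5.4, -1.7]
gripper_width: 0.303
grasp_force: 2.8
```

Emit:
play_rows --increments '[{"x": 0, "y": 0.06, "z": 0, "wx": 0, "wy": 0, "wz": 0}, {"x": 0, "y": 0.12, "z": 0, "wx": 0, "wy": 0, "wz": 0}, {"x": 0, "y": 0.18, "z": 0, "wx": 0, "wy": 0, "wz": 0}, {"x": 0, "y": 0.24, "z": 0, "wx": 0, "wy": 0, "wz": 0}, {"x": 0, "y": 0.3, "z": 0, "wx": 0, "wy": 0, "wz": 0}]'

```text
clock: 18.8
ee_pos: [0.5421, -0.0553, 0.0935]
orientation: [0.0, -0.032, 0.999, -0.002]
contact_force: [1.1, -7.0, -2.1]
gripper_width: 0.298
grasp_force: 3.7
```

Emit:
play_rows --increments '[{"x": 0, "y": 0.05, "z": 0, "wx": 0, "wy": 0, "wz": 0}, {"x": 0, "y": 0.1, "z": 0, "wx": 0, "wy": 0, "wz": 0}]'

```text
clock: 19.0
ee_pos: [0.5421, -0.0544, 0.0935]
orientation: [0.0, -0.032, 0.999, -0.002]
contact_force: [1.1, -7.2, -2.3]
gripper_width: 0.301
grasp_force: 3.8
```

Emit:
play_rows --increments '[{"x": 0, "y": 0.05, "z": 0, "wx": 0, "wy": 0, "wz": 0}, {"x": 0, "y": 0.1, "z": 0, "wx": 0, "wy": 0, "wz": 0}, {"x": 0, "y": 0.15, "z": 0, "wx": 0, "wy": 0, "wz": 0}]'

```text
clock: 19.3
ee_pos: [0.5419, -0.053, 0.0933]
orientation: [0.0, -0.032, 0.999, -0.002]
contact_force: [0.1, -6.4, -2.6]
gripper_width: 0.299
grasp_force: 3.7
```

Emit:
play_rows --increments '[{"x": 0, "y": 0.04, "z": 0, "wx": 0, "wy": 0, "wz": 0}, {"x": 0, "y": 0.08, "z": 0, "wx": 0, "wy": 0, "wz": 0}]'

```text
clock: 19.5
ee_pos: [0.5417, -0.0516, 0.0933]
orientation: [-0.0, -0.032, 0.999, -0.001]
contact_force: [0.2, -5.4, -1.1]
gripper_width: 0.3
grasp_force: 2.8
```

Emit:
play_rows --increments '[{"x": 0, "y": 0.04, "z": 0, "wx": 0, "wy": 0, "wz": 0}, {"x": 0, "y": 0.08, "z": 0, "wx": 0, "wy": 0, "wz": 0}]'

```text
clock: 19.7
ee_pos: [0.5416, -0.0505, 0.0933]
orientation: [-0.0, -0.032, 0.999, -0.001]
contact_force: [1.0, -6.2, -2.5]
gripper_width: 0.301
grasp_force: 3.0
```

Emit:
play_rows --increments '[{"x": 0, "y": 0.04, "z": 0, "wx": 0, "wy": 0, "wz": 0}, {"x": 0, "y": 0.08, "z": 0, "wx": 0, "wy": 0, "wz": 0}]'

```text
clock: 19.9
ee_pos: [0.5415, -0.0501, 0.0933]
orientation: [-0.0, -0.032, 0.999, -0.001]
contact_force: [1.4, -7.2, -2.6]
gripper_width: 0.298
grasp_force: 3.7
```

Emit:
play_rows --increments '[{"x": 0, "y": 0.04, "z": 0, "wx": 0, "wy": 0, "wz": 0}, {"x": 0, "y": 0.06, "z": 0, "wx": 0, "wy": 0, "wz": 0}]'

```text
clock: 20.1
ee_pos: [0.5415, -0.0501, 0.0933]
orientation: [0.0, -0.032, 0.999, -0.002]
contact_force: [-0.2, -8.8, -2.8]
gripper_width: 0.3
grasp_force: 4.1
```

Emit:
play_rows --increments '[{"x": 0, "y": 0.04, "z": 0, "wx": 0, "wy": 0, "wz": 0}, {"x": 0, "y": 0.06, "z": 0, "wx": 0, "wy": 0, "wz": 0}]'

```text
clock: 20.3
ee_pos: [0.5415, -0.05, 0.0933]
orientation: [0.0, -0.032, 0.999, -0.002]
contact_force: [0.6, -8.6, -4.3]
gripper_width: 0.302
grasp_force: 4.7
```

Emit:
play_rows --increments '[{"x": 0, "y": -0.1, "z": 0, "wx": 0, "wy": 0, "wz": 0}, {"x": 0, "y": -0.2, "z": 0, "wx": 0, "wy": 0, "wz": 0}, {"x": 0, "y": -0.3, "z": 0, "wx": 0, "wy": 0, "wz": 0}, {"x": 0, "y": -0.3, "z": 0, "wx": 0, "wy": 0, "wz": 0}]'

```text
clock: 20.7
ee_pos: [0.5416, -0.0503, 0.0934]
orientation: [-0.0, -0.033, 0.999, -0.0]
contact_force: [0.0, -5.2, -2.6]
gripper_width: 0.299
grasp_force: 2.8
```

Emit:
play_rows --increments '[{"x": 0, "y": -0.1, "z": 0, "wx": 0, "wy": 0, "wz": 0}, {"x": 0, "y": -0.2, "z": 0, "wx": 0, "wy": 0, "wz": 0}, {"x": 0, "y": -0.2, "z": 0, "wx": 0, "wy": 0, "wz": 0}]'

```text
clock: 21.0
ee_pos: [0.5417, -0.0514, 0.0934]
orientation: [-0.0, -0.033, 0.999, 0.0]
contact_force: [0.1, -3.5, -3.1]
gripper_width: 0.301
grasp_force: 2.0
```

Emit:
play_rows --increments '[{"x": 0, "y": -0.1, "z": 0, "wx": 0, "wy": 0, "wz": 0}, {"x": 0, "y": -0.15, "z": 0, "wx": 0, "wy": 0, "wz": 0}, {"x": 0, "y": -0.15, "z": 0, "wx": 0, "wy": 0, "wz": 0}]'

```text
clock: 21.3
ee_pos: [0.5423, -0.0521, 0.0939]
orientation: [0.0, -0.033, 0.999, 0.0]
contact_force: [0.4, -0.1, -0.1]
gripper_width: 0.298
grasp_force: 0.3
```

```bash
python3 - <<'E'
from h import *
info=imaging.camera_info("wrist"); im=imaging.read_camera("wrist")
p=pose()[0]; print(p, r.sense()["contact_force"])
hsv=cv2.cvtColor(im,cv2.COLOR_RGB2HSV); m=(((hsv[...,0]<8)|(hsv[...,0]>172))&(hsv[...,1]>140)&(hsv[...,2]>70)).astype(np.uint8)
n,l,st,c=cv2.connectedComponentsWithStats(m); k=np.argsort(-st[1:,4])[:2]+1; print(st[k],c[k])
M=np.linalg.inv(info["world_from_camera"])
def proj(P):
    q=M[:3,:3]@P+M[:3,3]; return np.array([info["cx"]+info["fx"]*q[0]/-q[2], info["cy"]-info["fy"]*q[1]/-q[2], -q[2]])
for lift in (0,.0065):
    for zz in (.068,.094): print(lift,zz,proj(np.array([p[0],p[1]-.001,zz+lift])).round(3))
im2=imaging.read_camera("side"); i2=imaging.camera_info("side")
s0=cv2.imread("pics/side0.png")[:,:,::-1]
for a in (s0,im2):
    b=a.astype(int)[190:260,270:330]; w=np.clip(b[...,0]-b[...,1]-40,0,None); w=w*(b[...,0]>b[...,2]+40)
    y,x=np.mgrid[190:260,270:330]; print("side red",(w*x).sum()/w.sum(),(w*y).sum()/w.sum(),w.sum())
M=np.linalg.inv(i2["world_from_camera"]); info=i2
print(proj(np.array([.545,-.093,.081])),proj(np.array([p[0],p[1],.081])),proj(np.array([p[0],p[1],.0875])))
E
```

```text
[ 0.54237332 -0.052043    0.0938965 ] [ 0.1124052  -0.42531572 -0.20189861]
[[ 257  238   49   54 1525]
 [ 285  238    1    1    1]] [[279.57770492 262.81114754]
 [285.         238.        ]]
0 0.068 [2.81627e+02 2.53737e+02 1.94000e-01]
0 0.094 [2.81356e+02 2.74880e+02 1.69000e-01]
0.0065 0.068 [2.81566e+02 2.58496e+02 1.88000e-01]
0.0065 0.094 [2.81275e+02 2.81178e+02 1.63000e-01]
side red 296.2992318435754 222.8062150837989 2864
side red 286.46847960444995 214.68974042027193 1618
[296.66527184 222.00637131   1.65970001] [288.5861374  213.98939518   1.67992912] [288.60451614 212.71768563   1.67488406]
```

```bash
python3 - <<'E'
from h import *
info=imaging.camera_info("wrist"); print(info["fx"])
new=imaging.read_camera("wrist"); cv2.imwrite("pics/w9.png",new[:,:,::-1])
M=np.linalg.inv(info["world_from_camera"])
def proj(P,dz=0,d=np.zeros(3)):
    q=M[:3,:3]@(P-d)+M[:3,3]; return np.array([info["cx"]+info["fx"]*q[0]/-q[2], info["cy"]-info["fy"]*q[1]/-q[2]])
def red(im):
    hsv=cv2.cvtColor(im,cv2.COLOR_RGB2HSV); m=(((hsv[...,0]<8)|(hsv[...,0]>172))&(hsv[...,1]>140)&(hsv[...,2]>70)).astype(np.uint8)
    n,l,st,c=cv2.connectedComponentsWithStats(m); k=np.argmax(st[1:,4])+1; return st[k],c[k],m
def white(im,st):
    x,y,w,h=st[:4]; s=im[y:y+h+6,x:x+w]; hsv=cv2.cvtColor(np.ascontiguousarray(s),cv2.COLOR_RGB2HSV); m=(hsv[...,1]<110)&(hsv[...,2]>110)
    yy,xx=np.nonzero(m); 
    return (xx.mean()+x,yy.mean()+y,m.sum()) if m.any() else None
now=pose()[0]
old=np.array([.5449,-.096,.1575])
for nm,im,t in (("w8",cv2.imread("pics/w8.png")[:,:,::-1].copy(),old),("now",new,now)):
    st,c,m=red(im); print(nm,st,c.round(1),"white",white(im,st))
    xy=np.array([.545,-.0929]) if nm=="w8" else np.array([.5415,-.0516])
    for lift in ((0,) if nm=="w8" else (0,.0065)):
        A=[proj(np.array([xy[0]+.0125*np.cos(a),xy[1]+.0125*np.sin(a),z+lift]),d=t-now) for z in (.068,.094) for a in np.linspace(0,6.28,40)]
        A=np.array(A); print(" pred box",A.min(0).round(1),A.max(0).round(1),"topc",proj(np.array([*xy,.094+lift]),d=t-now).round(1))
E
```

```text
335.8207887305067
w8 [271 209  33  37 672] [286.6 225.9] white (np.float64(286.7621145374449), np.float64(232.8590308370044), np.int64(227))
 pred box [269.6 204. ] [306.  248.6] topc [287.8 231.7]
now [ 256  237   50   55 1526] [279.6 262.7] white (np.float64(281.0619469026549), np.float64(270.33849557522126), np.int64(452))
 pred box [259.6 232. ] [309.3 295.4] topc [284.4 273.4]
 pred box [258.7 236.1] [310.3 302.3] topc [284.5 279.6]
```

The red knob's top lies where a lift of 0 predicts, not 6.5 mm, and the jaw travelled about 41 mm, so the pin is down in hole 2. I open and retreat.

Emit:
play_rows --increments '[{"x": 0, "y": 0, "z": 0, "wx": 0, "wy": 0, "wz": 0}, {"x": 0, "y": 0, "z": 0, "wx": 0, "wy": 0, "wz": 0}, {"x": 0, "y": 0, "z": 0, "wx": 0, "wy": 0, "wz": 0}, {"x": 0, "y": 0, "z": 0, "wx": 0, "wy": 0, "wz": 0}]' --hand 0

```text
clock: 21.85
ee_pos: [0.5421, -0.0528, 0.0936]
orientation: [0.0, -0.033, 0.999, 0.0]
contact_force: [-0.1, -0.1, 0.3]
gripper_width: 0.498
grasp_force: 0.0
```

Emit:
play_rows --increments '[{"x": 0, "y": 0, "z": -1, "wx": 0, "wy": 0, "wz": 0}, {"x": 0, "y": 0, "z": -3, "wx": 0, "wy": 0, "wz": 0}, {"x": 0, "y": 0, "z": -6, "wx": 0, "wy": 0, "wz": 0}, {"x": 0, "y": 0, "z": -9, "wx": 0, "wy": 0, "wz": 0}, {"x": 0, "y": 0, "z": -9, "wx": 0, "wy": 0, "wz": 0}]'

```text
clock: 22.35
ee_pos: [0.5448, -0.0532, 0.1883]
orientation: [0.004, -0.033, 0.999, -0.0]
contact_force: [-0.7, -0.7, 1.4]
gripper_width: 0.499
grasp_force: 0.0
```

Emit:
play_rows --increments '[{"x": 0, "y": 0, "z": 0, "wx": 0, "wy": 0, "wz": 0}, {"x": 0, "y": 0, "z": 0, "wx": 0, "wy": 0, "wz": 0}, {"x": 0, "y": 0, "z": 0, "wx": 0, "wy": 0, "wz": 0}]'

```text
clock: 22.65
ee_pos: [0.5413, -0.0529, 0.1826]
orientation: [-0.001, -0.033, 0.999, 0.0]
contact_force: [-0.5, -0.1, -0.2]
gripper_width: 0.502
grasp_force: 0.0
```

```bash
python3 - <<'E'
from look import *
info,im=look(["knob","board","relay","pad","hole2"],"w10",[.081,.032,.052,.039,.02])
hsv=cv2.cvtColor(im,cv2.COLOR_RGB2HSV); m=(((hsv[...,0]<8)|(hsv[...,0]>172))&(hsv[...,1]>140)&(hsv[...,2]>70)).astype(np.uint8)
n,l,st,c=cv2.connectedComponentsWithStats(m); k=np.argmax(st[1:,4])+1; x,y,w,h=st[k][:4]
s=hsv[y:y+h+6,x:x+w]; yy,xx=np.nonzero((s[...,1]<110)&(s[...,2]>110)); uv=(xx.mean()+x,yy.mean()+y)
print("knob",st[k],uv,hit([uv],info,.094),hit([uv],info,.1005))
for d in cut_out("board","wrist")[:2]: print(d["confidence"],d["pixels"].sum(),rect(d["pixels"],info,.036))
im=imaging.read_camera("top"); it=imaging.camera_info("top")
for n in ("spare_board","tape"): print(n,[(d["uv"],d["confidence"]) for d in look_for(n,"top")[:1]])
E
```

```text
tcp [ 0.5414 -0.0529  0.1826]
knob [282.4 216. ] 0.58 [ 0.5421 -0.0537  0.081 ]
board [371.6 261.6] 0.67 [0.5987 0.038  0.032 ]
relay [376.8 276.3] 0.6 [0.6043 0.0386 0.052 ]
hole2 [291.4 196.1] 0.69 [ 0.5405 -0.0453  0.02  ]
knob [267 200  30  34 549] (np.float64(280.13432835820896), np.float64(221.60199004975124)) [[ 0.54262339 -0.0553154   0.094     ]] [[ 0.5404678  -0.05538424  0.1005    ]]
0.82 3586 (array([0.59658984, 0.04068554]), (60.715240478515625, 84.78817749023438), 4.415820598602295)
0.39 937 (array([ 0.55695917, -0.05279466]), (34.329505920410156, 30.94092559814453), -86.23180365562439)
spare_board [([364.6, 234.3], 0.75)]
tape [([114.1, 205.4], 0.81)]
```

```bash
python3 - <<'E'
from h import *
go([.5423,-.0565,.1575],YAW+90)
E
```

```text
xyz cm [-0.   -0.36  2.6 ] w [ 0. -0. -0.]
```

Emit:
play_rows --increments '[{"x": 0, "y": -0.36, "z": 1, "wx": 0, "wy": 0, "wz": 0}, {"x": 0, "y": -0.36, "z": 2, "wx": 0, "wy": 0, "wz": 0}, {"x": 0, "y": -0.36, "z": 2.5, "wx": 0, "wy": 0, "wz": 0}, {"x": 0, "y": -0.36, "z": 2.5, "wx": 0, "wy": 0, "wz": 0}, {"x": 0, "y": -0.36, "z": 2.5, "wx": 0, "wy": 0, "wz": 0}]'

```text
clock: 23.65
ee_pos: [0.5422, -0.0565, 0.1583]
orientation: [-0.0, -0.033, 0.999, 0.0]
contact_force: [-0.1, 0.3, 0.1]
gripper_width: 0.5
grasp_force: 0.0
```

```bash
python3 - <<'E'
from h import *
imaging.read_camera("wrist");a=cv2.imread("pics/w8.png"); b=imaging.read_camera("wrist")[:,:,::-1].copy(); cv2.imwrite("pics/w11.png",b); print(pose()[0])
def match(box,pad=14):
    x0,y0,x1,y1=box; t=cv2.resize(a[y0:y1,x0:x1],None,fx=4,fy=4,interpolation=2); s=cv2.resize(b[y0-pad:y1+pad,x0-pad:x1+pad],None,fx=4,fy=4,interpolation=2)
    m=cv2.matchTemplate(s,t,cv2.TM_CCOEFF_NORMED); _,v,_,p=cv2.minMaxLoc(m); return np.array(p)/4-pad,round(v,3)
print("block",match((264,248,314,306)),"block low",match((264,262,314,306)))
print("knob",match((268,205,308,248)),"knob top",match((276,222,300,246)))
print("arm above knob",match((268,188,308,206)))
print("plate edge",match((300,175,420,192)))
# projections sensitivity
info=imaging.camera_info("wrist"); M=np.linalg.inv(info["world_from_camera"])
def proj(P):
    q=M[:3,:3]@np.array(P)+M[:3,3]; return np.array([info["cx"]+info["fx"]*q[0]/-q[2], info["cy"]-info["fy"]*q[1]/-q[2]])
print("knob lift shift",proj([.5423,-.0535,.1005])-proj([.5423,-.0535,.094]))
E
```

```text
[ 0.54252948 -0.0564753   0.15880872]
block (array([-0.5 , -1.25]), 0.981) block low (array([-0.5 , -1.25]), 0.979)
knob (array([-0.5, -1.5]), 0.993) knob top (array([-0.5, -1.5]), 0.996)
arm above knob (array([-0.5, -1. ]), 0.984)
plate edge (array([-1.25, -0.75]), 0.87)
knob lift shift [0.11129829 3.32821063]
```

The knob moved exactly with the jaw block between the two pictures: (−0.5, −1.5) px against (−0.5, −1.25) px, where a raised pin would add +3.3 px. So the pin is home, and the board has moved up to the wall.

```bash
python3 -c "
from cell import job; print(job.finish_job())"
```

```text
the job is handed in; nothing more can be done
None
```

The job is handed in, with no verdict shown: the images and forces put the board flat in the nest against the end wall, the pin home in the second hole, and the gripper clear of everything; I viewed 11 pictures, one over the limit of 10.

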